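# Put the washed kitchen bits back in their sorting trays

### The job

Sort the loose kitchen bits on the worktop into the trays that already hold their kind: the two spice jars upright in the empty bays of the birch spice tray, the two silicone covers flat, knob up, in the empty bays of the white cover tray, one to a bay, and the steel measuring cup upright in the empty long bay of the dark tray with its handle pointing along the bay. The jars are glass: keep them upright and set them down gently, do not drop them. Leave the blue mug and the pepper mill where they stand.

Things in the scene. Friction and masses are not known exactly. Their poses are not given: they have to be found in the camera images.
- amber_jar: Amber glass spice jar with a pale paper label band: body 48 mm across and 66 mm high, then a black screw cap 44 mm across from 72 to 96 mm height (overall 96 mm), about 0.16 kg. Loose, stands upright, round about its z axis. Origin at the centre of its underside, z up. Take it by the cap from above.
- green_jar: Green glass spice jar with a pale paper label band: body 48 mm across and 66 mm high, then a white screw cap 44 mm across from 72 to 96 mm height (overall 96 mm), about 0.16 kg. Loose, stands upright, round about its z axis. Origin at the centre of its underside, z up. Take it by the cap from above.
- orange_lid: Orange silicone glass cover: flat disc 62 mm across and 5 mm thick with a round knob 22 mm across in the middle, rising from 5 to 30 mm height, about 0.05 kg. Loose, lies flat, knob up. Origin at the centre of its underside, z up. Take it by the knob from above.
- yellow_lid: Yellow silicone glass cover: flat disc 62 mm across and 5 mm thick with a round knob 22 mm across in the middle, rising from 5 to 30 mm height, about 0.05 kg. Loose, lies flat, knob up. Origin at the centre of its underside, z up. Take it by the knob from above.
- measuring_cup: Small steel measuring cup, loose, upright, open top: 54 mm across at the rim, 50 mm at the foot, 38 mm high, walls 3 mm, about 0.09 kg. Flat handle, 14 mm wide, at rim height (34 to 37 mm), runs along its -x axis to 97 mm from the cup's axis; it points roughly to the robot at the start. Origin: centre of the cup's underside, z up. Grip across the cup, along its y axis.
- spice_tray: Birch-wood spice tray, fixed: 172 mm square, walls 30 mm high, floor and walls 4 mm thick. Origin: centre of its underside, z up. Dividers as high as the walls make four 80 mm square bays centred at x, y = +/-42 mm. The two at -x (nearer the robot) are empty; the two at +x hold two fixed spice jars (dark red and olive, silver caps, 96 mm high, tops 100 mm above the worktop).
- cover_tray: White plastic tray for silicone covers, fixed: 172 mm square, walls 30 mm high, floor and walls 4 mm thick. Origin: centre of its underside, z up. Dividers as high as the walls make four 80 mm square bays centred at x, y = +/-42 mm. The two at -x (nearer the robot) are empty; the two at +x hold two fixed covers, blue and green, of the same shape as the loose ones.
- measure_tray: Dark grey tray for measuring cups, fixed: 172 mm square, walls 30 mm high, floor and walls 4 mm thick. Origin: centre of its underside, z up. A divider along x makes two bays 164 mm long (x), 80 mm wide (y), centred at y = +/-42 mm. At y = -42: a fixed smaller cup (42 mm across, 30 high, at x = 30 mm, handle to -x); at y = +42: empty. The loose cup's handle may point either way or overhang.
- mug: Blue ceramic mug, a bystander to be left alone: 76 mm across, 90 mm high, handle along its +y axis to about 70 mm from its axis, pointing away from the robot at the start. Loose, 0.33 kg. Origin at the centre of its underside.
- pepper_mill: Dark wooden pepper mill, a bystander to be left alone: 52 mm across, 130 mm high. Loose, 0.25 kg. Origin at the centre of its underside.
There are look-alikes about, which are no part of the job. Several things look just like the yellow_lid: the one meant starts farthest to the robot's left.

How it is judged:
By the outcome, as a careful person would: the job done as asked, in the order asked, and still so for the second after the job is handed in, with the robot touching nothing.
It also fails if it takes over 131 s, if anything falls off the work surface, if the arm or the gripper's body presses on something with over 40 N, if the wrist force passes 120 N, or if a joint passes its speed limit or range.

### The arm

A 6-joint arm with a two-finger parallel gripper is mounted at the origin on the work surface. World frame = base frame: x ahead of the robot, y to its left, z up, the work surface at z = 0. Lengths are in mm, angles in rad, forces in N, time in s.
With the tool pointing down it reaches from about 350 to 875 mm from the base axis. Payload 4.2 kg.
Tool frame: the origin (TCP) lies on the mounting face of the last link; the fingertips stand 173 mm ahead of it and the grasp point (between the pads) lies 155 mm ahead of it (env.pinch_z is the distance from the TCP to the grasp point, in mm); z points along the fingers, y is the line along which they close (so a half turn about z gives the same grasp; the last joint's range is limited). The gripper opens to 85 mm and grips with 20 to 120 N. Pads are 22 mm wide; open, the fingers measure 114 mm over their backs; the gripper's body (76 mm by 85 mm) begins 54 mm behind the grasp point. The pads swing forward as they close: fully open they stand 13 mm farther back than shut.
Start: joints at [1.459, 0.385, 0.008, 0, -1.194, -0.259], TCP at [226.443, 582.515, 404.712] pointing down, gripper open.
Joint ranges: [-3.14, 3.14], [-1.21, 2.06], [-1.07, 1.41], [-3.16, 2.05], [-2.99, -0.16], [-3.1, 3.1]. Speed limits (rad/s): [2.79, 2.79, 3.14, 3.14, 3.14, 3.14].

### API

Orientations are given as a unit quaternion [w, x, y, z].
In Python, from station import env gives the robot as it stands. The module is installed in compiled form; this text tells all that it offers.
- The arm moves only by the shell command python3 -m pendant 'ROWS'. ROWS is JSON, a list of rows, each a list of 7 numbers: the turn, a rotation vector about the tool's x, y, z in rad, then the shift along the tool's x, y, z in cm, then the closure in counts, from 0 (fully open) to 255 (shut). A call has 1 to 12 rows; each row shifts and turns the commanded pose from where the row before left it, along the tool's axes as they then stand; what a row does not reach is not made up. A row lasts 1/12 s, in which the tool goes at most 41.7 mm and 7.16 degrees, less where a joint would pass 70% of its speed; a pose out of reach is approached as far as the arm can. A call with a gripper value outside its range is refused whole. The fingers move at their own pace and stop on an object; the grip force is fixed at half the most. Time passes only in rows, so rows that do not move let the fingers close. It gives the time, the measured TCP pose, the force, the opening and the grip force at its end, in the units of the state.
- env.state(): the state, without advancing time (a new reading comes with each control period).
- env.capture(name): name is "side" or "top"; returns a dict with "pixels" (384x512x3 uint8, red, green, blue), "depth" (384x512 float32, mm along the optical axis (not along the pixel's ray), 0 where there is no reading), "camera_matrix" (3x3 intrinsics, pixels), "R" (3x3) and "t" (3): a world point X has camera coordinates R X + t. Camera axes: x right, y down, z forward; pixel columns grow to the right and rows downward; lengths in mm; the calibration is good to about 2 mm. A picture is of the moment at which its call begins.
- env.close_job(): hands the job in; it is judged then, once.
The state is a dict: "t": time; "q": joint angles; "joint_vel": joint speeds; "tau": joint torques, N m; "tcp_pos": TCP position; "ee_rot": TCP orientation; "contact_force": force on the tool from outside, world axes, zero at the start; "moment": the same for the moment, N m; "grip_width": finger opening in mm; "grasp_force": force on a finger pad.
Only numpy, scipy, OpenCV 4.12 (cv2) and the standard library are available. Lean on these libraries where they do the work, as an engineer would, in place of code of your own. Each camera call takes 0.05 s, during which the arm holds its last target. There are 200 camera calls.

## Working session

There is one attempt and no reset: what is moved stays moved. The work goes in short steps, Python scripts to look and compute and a shell command to move; the robot and the scene stay as the last step left them, time stands still between calls to the robot, and variables do not carry over. Pictures are saved under pics/ and viewed, at most 14 in all, crops included, and the job is handed in when it is done.

```bash
mkdir -p pics
python3 - <<'E'
from station import env
import cv2,pickle
for n in("top","side"):
    c=env.capture(n); pickle.dump(c,open(f"pics/{n}0.pkl","wb"))
    cv2.imwrite(f"pics/{n}0.png",cv2.resize(c["pixels"][:,:,::-1],(800,600)))
    print(n,c["camera_matrix"].tolist(),c["R"].round(3).tolist(),c["t"])
print(env.state(),env.pinch_z)
E
```

```text
top [[458.9877300288905, 0.0, 252.6844086546102], [0.0, 458.9877300288905, 190.8961857658401], [0.0, 0.0, 1.0]] [[-0.002, -1.0, 0.004], [-0.974, 0.001, -0.228], [0.228, -0.004, -0.974]] [-15.09436405 556.76559892 920.956908  ]
side [[403.140074346569, 0.0, 254.1791867302176], [0.0, 403.140074346569, 190.18539597899715], [0.0, 0.0, 1.0]] [[-1.0, -0.003, 0.013], [-0.011, 0.748, -0.663], [-0.007, -0.663, -0.748]] [535.51366026  39.40423174 988.27716267]
{'t': 0.1, 'q': array([ 1.45861209e+00,  3.85492630e-01,  6.77971648e-03, -4.26729263e-04,
       -1.19398773e+00, -2.58608899e-01]), 'joint_vel': array([ 0.0013716 , -0.00047154,  0.00257869,  0.0009206 , -0.00083539,
        0.00012861]), 'tau': array([-6.03996887e-04, -3.93317771e+01,  1.88929796e+01,  4.19796780e+00,
       -2.57353327e-03,  4.42494894e-06]), 'tcp_pos': array([226.37054397, 582.38002109, 403.73077459]), 'ee_rot': array([ 9.64114803e-04,  9.82848252e-01, -1.84413580e-01, -1.28142123e-04]), 'contact_force': array([-0.07425745,  0.03892819, -0.28058786]), 'moment': array([-0.00777563, -0.00024355, -0.01226891]), 'grasp_force': 0.0, 'grip_width': 85.56673396890012} 154.70000000000002
```

View pics/top0.png

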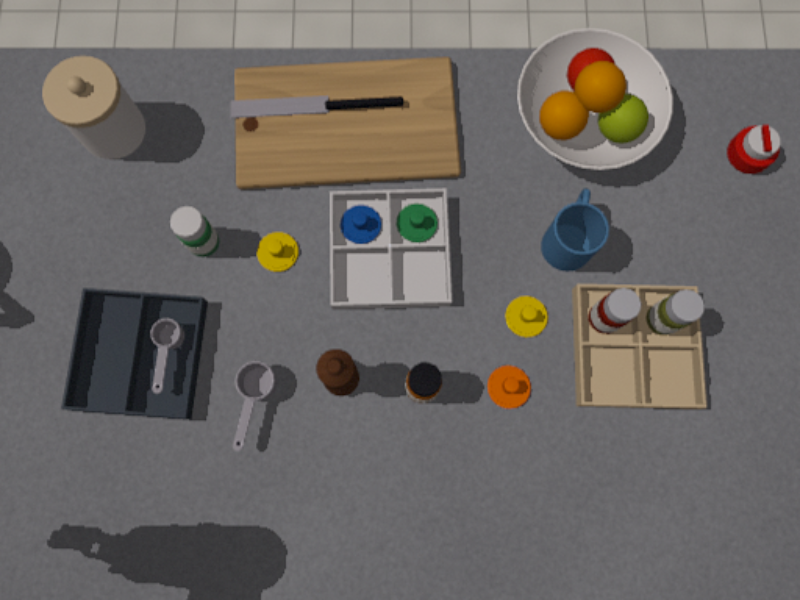

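View pics/side0.png

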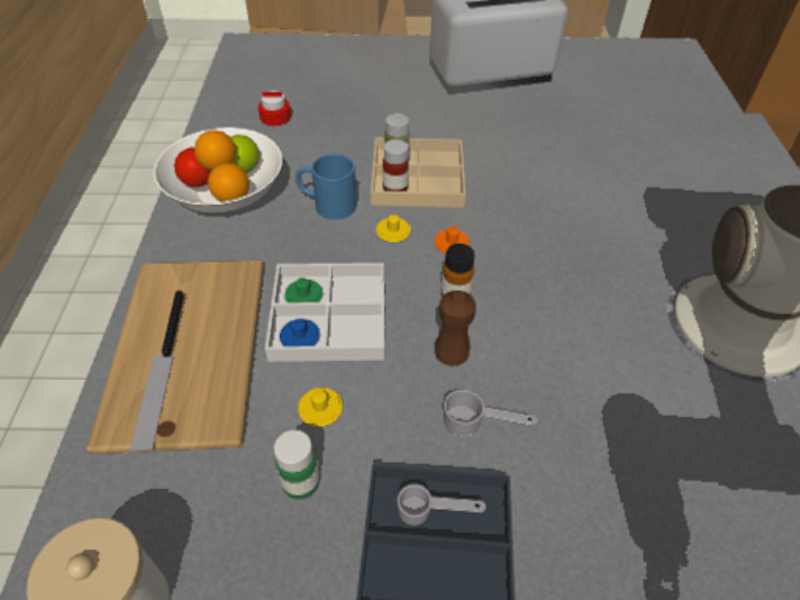

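The top view shows two yellow-cover candidates, at (278,250) and (527,316) in the 800x600 image. Image left is +y, the robot's left, so (278,250) fits. I'll confirm it in a crop and measure everything.

```bash
cat > vis.py <<'E'
import numpy as np,cv2,pickle
def cloud(c):
    h,w=c["depth"].shape; K=c["camera_matrix"]; u,v=np.meshgrid(np.arange(w),np.arange(h)); d=c["depth"]
    P=np.stack([(u-K[0,2])/K[0,0]*d,(v-K[1,2])/K[1,1]*d,d],-1)
    W=(P-c["t"])@c["R"]; W[d==0]=np.nan
    return W
def pick(W,seed,r,zlo,zhi):
    # world points within r (xy) of seed and z band
    P=W.reshape(-1,3); m=(np.hypot(P[:,0]-seed[0],P[:,1]-seed[1])<r)&(P[:,2]>zlo)&(P[:,2]<zhi)
    return P[m]
def circ(P):
    if len(P)<4: return None
    (x,y),r=cv2.minEnclosingCircle(P[:,:2].astype(np.float32)); return np.round([x,y,r,np.median(P[:,2]),len(P)],1).tolist()
E
python3 - <<'E'
from vis import *
cs={n:pickle.load(open(f"pics/{n}0.pkl","rb")) for n in("top","side")}
Ws={n:cloud(c) for n,c in cs.items()}
T=Ws["top"]; f=.64
px=dict(amber=(424,375),green=(188,218),orange=(512,384),yellow=(277,246),yellow2=(530,313),mill=(336,362),mug=(577,232),cup=(255,382))
band=dict(amber=(88,102),green=(88,102),orange=(22,36),yellow=(22,36),yellow2=(22,36),mill=(118,140),mug=(80,96),cup=(33,44))
rad=dict(mill=40,mug=60,cup=60)
for k,(u,v) in px.items():
    s=np.nanmedian(T[int(v*f)-2:int(v*f)+3,int(u*f)-2:int(u*f)+3].reshape(-1,3),axis=0)
    print(k,s.round(),{n:circ(pick(Ws[n],s,rad.get(k,35),*band[k])) for n in Ws})
    if k in("orange","yellow"): print('  disc',{n:circ(pick(Ws[n],s,40,2.5,9)) for n in Ws})
    if k=="cup":
        for n in Ws:
            P=pick(Ws[n],s,110,28,42); print(n,"handle",[(a,np.round(P[np.abs(P[:,0]-a)<4].mean(0),1)) for a in range(int(s[0])-85,int(s[0])-35,12) if len(P[np.abs(P[:,0]-a)<4])])
for k,(u,v) in dict(cover=(390,248),spice=(640,345),meas=(136,352)).items():
    s=np.nanmedian(T[int(v*f)-6:int(v*f)+7,int(u*f)-6:int(u*f)+7].reshape(-1,3),axis=0)
    for n in Ws:
        P=pick(Ws[n],s,135,25,34)
        # keep tray wall points: largest cluster
        im=np.zeros((300,300),np.uint8); q=((P[:,:2]-s[:2])+150).astype(int); im[q[:,0],q[:,1]]=255
        im=cv2.morphologyEx(im,cv2.MORPH_CLOSE,np.ones((5,5))); nl,lab,st,_=cv2.connectedComponentsWithStats(im)
        b=1+st[1:,4].argmax(); Q=P[lab[q[:,0],q[:,1]]==b]
        print(k,n,cv2.minAreaRect(Q[:,:2].astype(np.float32)),Q[:,2].mean().round(1))
for n,W in Ws.items(): print(n,"table z",np.nanmedian(pick(W,(400,150),60,-15,15)[:,2]))
c=cs["top"]["pixels"][:,:,::-1]
cv2.imwrite("pics/crop_y.png",cv2.resize(c[120:230,100:370],(800,326),interpolation=cv2.INTER_CUBIC))
E
```

```text
amber [447. -53.  95.] {'top': [444.1, -53.7, 21.9, 94.9, 363.0], 'side': [443.8, -50.0, 22.8, 94.6, 220.0]}
green [663. 267.  94.] {'top': [659.5, 269.5, 22.2, 94.9, 330.0], 'side': [657.2, 272.6, 22.2, 95.1, 434.0]}
orange [ 445. -177.   29.] {'top': [443.5, -176.9, 10.5, 28.8, 79.0], 'side': [441.7, -173.6, 11.1, 28.0, 47.0]}
  disc {'top': [444.3, -178.5, 38.0, 5.3, 451.0], 'side': [442.2, -173.5, 31.0, 5.4, 141.0]}
yellow [644. 155.  29.] {'top': [644.0, 158.7, 10.9, 28.7, 73.0], 'side': [642.2, 161.5, 11.6, 28.6, 81.0]}
  disc {'top': [644.8, 155.8, 39.3, 5.2, 394.0], 'side': [641.2, 158.4, 34.6, 5.2, 408.0]}
yellow2 [ 544. -208.   29.] {'top': [545.6, -206.2, 10.7, 28.6, 78.0], 'side': [544.3, -202.0, 11.5, 28.1, 44.0]}
mill [461.  59. 128.] {'top': [456.8, 61.5, 18.4, 123.3, 205.0], 'side': [454.7, 65.0, 17.2, 122.7, 134.0]}
mug [ 673. -288.    5.] {'top': [656.9, -274.9, 42.4, 88.2, 209.0], 'side': [652.8, -270.6, 39.4, 86.1, 135.0]}
cup [450. 183.   2.] {'top': [432.7, 182.6, 43.0, 36.5, 213.0], 'side': [432.5, 187.6, 41.9, 36.6, 242.0]}
top handle [(365, array([365.1, 196.
[... 418 characters left out ...]
759765625, 172.5923614501953), 1.689149022102356) 29.1
cover side ((643.1918334960938, -4.3941497802734375), (170.51365661621094, 177.1307830810547), 1.0553133487701416) 28.4
spice top ((499.9879150390625, -359.64739990234375), (174.0106658935547, 173.06483459472656), 88.68888854980469) 29.0
spice side ((509.9892578125, -273.915771484375), (30.94754981994629, 12.550626754760742), 16.024656295776367) 28.0
meas top ((490.2769775390625, 351.15179443359375), (173.828857421875, 172.880126953125), 85.39012145996094) 28.8
meas side ((487.2167053222656, 346.5195617675781), (159.88941955566406, 171.9517822265625), 85.5199203491211) 29.0
top table z -0.6680053194510693
side table z -0.4614491608519593
```

View pics/crop_y.png

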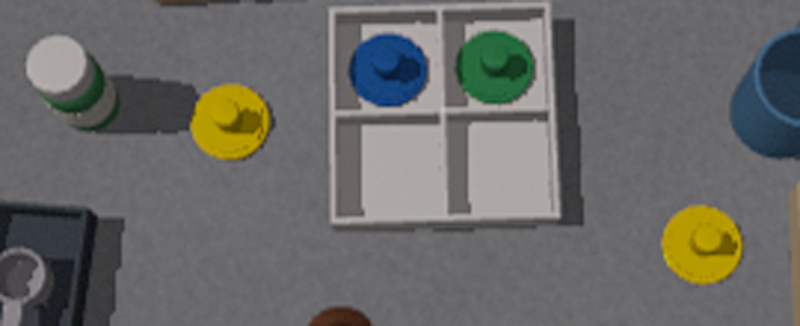

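The crop shows one yellow cover at (230,120), y≈+158, and its twin at (702,243), y≈-205. The left one is the one meant. I'll square the tool to the world axes and head for the amber jar.

```bash
python3 -m pendant '[[0,0,-0.124,0,0,0,0],[0,0,-0.124,0,0,0,0],[0,0,-0.124,0,0,0,0],[0,0,0,1.1,3.2,0,0],[0,0,0,1.1,3.2,0,0],[0,0,0,1.1,3.2,0,0],[0,0,0,1.1,3.2,0,0],[0,0,0,1.1,3.2,0,0],[0,0,0,1.1,3.2,0,0],[0,0,0,1.1,3.2,0,0],[0,0,0,1.1,3.2,0,0],[0,0,0,1.1,3.2,0,0]]'
```

```text
t: 1.1
tcp_pos: [325.8, 292.8, 404.5]
ee_rot: [0.0, 1.0, 0.001, -0.0]
contact_force: [1.0, 0.6, 0.3]
grip_width: 85.5
grasp_force: 0.0
```

```bash
python3 -m pendant '[[0,0,0,1.07,3.13,0,0],[0,0,0,1.07,3.13,0,0],[0,0,0,1.07,3.13,0,0],[0,0,0,1.07,3.13,0,0],[0,0,0,1.07,3.13,0,0],[0,0,0,1.07,3.13,0,0],[0,0,0,1.07,3.13,0,0],[0,0,0,1.07,3.13,0,0],[0,0,0,1.07,3.13,0,0],[0,0,0,1.07,3.13,0,0],[0,0,0,1.07,3.13,0,0],[0,0,0,0,0,0,0]]'; python3 -m pendant '[[0,0,0,0,0,3,0],[0,0,0,0,0,3,0],[0,0,0,0,0,2.5,0],[0,0,0,0,0,1.5,0],[0,0,0,0,0,1,0],[0,0,0,0,0,0,0]]'
python3 - <<'E'
from station import env
from vis import *
for n in("top","side"):
    c=env.capture(n);cv2.imwrite(f"pics/{n}1.png",c["pixels"][:,:,::-1])
a=cv2.imread("pics/top1.png")[170:320,190:390];b=cv2.imread("pics/side1.png")[90:240,200:400]
cv2.imwrite("pics/a1.png",cv2.resize(np.hstack([a,b]),(800,300)))
E
```

```text
t: 2.1
tcp_pos: [444.8, -53.2, 404.2]
ee_rot: [0.001, 1.0, -0.002, -0.001]
contact_force: [-0.1, -0.4, -0.1]
grip_width: 85.2
grasp_force: 0.0
t: 2.6
tcp_pos: [442.9, -49.5, 292.3]
ee_rot: [0.0, 1.0, 0.0, -0.003]
contact_force: [0.6, -0.0, 0.0]
grip_width: 85.5
grasp_force: 0.0
```

View pics/a1.png

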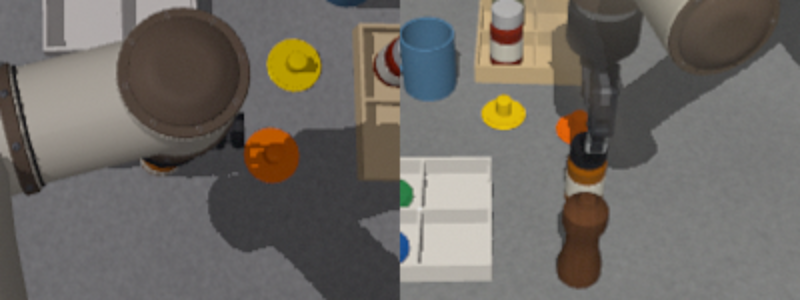

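The gripper sits over the cap, at about (587,150) in the side half. Next I descend and close.

```bash
python3 -m pendant '[[0,0,0,0,0,1.8,0],[0,0,0,0,0,1.8,0],[0,0,0,0,0,1.2,0],[0,0,0,0,0,0.6,0],[0,0,0,0,0,0,0],[0,0,0,0,0,0,90],[0,0,0,0,0,0,150],[0,0,0,0,0,0,255],[0,0,0,0,0,0,255],[0,0,0,0,0,0,255],[0,0,0,0,0,0,255]]'
```

```text
t: 3.62
tcp_pos: [444.4, -49.6, 241.9]
ee_rot: [0.0, 1.0, 0.001, 0.001]
contact_force: [-1.3, -1.0, 6.3]
grip_width: 42.8
grasp_force: 60.1
```

```bash
python3 -m pendant '[[0,0,0,0,0,-1.5,255],[0,0,0,0,0,-2.5,255],[0,0,0,0,0,-2.5,255],[0,0,0,0,0,-2.5,255]]'; python3 -m pendant '[[0,0,0,0.1,1.5,0,255],[0,0,0,0.1,3,0,255],[0,0,0,0.1,3,0,255],[0,0,0,0.1,3,0,255],[0,0,0,0.1,3,0,255],[0,0,0,0.1,3,0,255],[0,0,0,0.1,3,0,255],[0,0,0,0.1,3,0,255],[0,0,0,0.1,3,0,255],[0,0,0,0.1,3,0,255],[0,0,0,0.1,3,0,255],[0,0,0,0.1,3,0,255]]'; python3 -m pendant '[[0,0,0,0,0.4,0,255],[0,0,0,0,0,0,255],[0,0,0,0,0,0,255],[0,0,0,0,0,0,255]]'
python3 - <<'E'
from station import env
from vis import *
import pickle
ims=[]
for n in("top","side"):
    c=env.capture(n); pickle.dump(c,open(f"pics/{n}2.pkl","wb"))
    ims.append(c["pixels"][:,:,::-1])
cv2.imwrite("pics/a2.png",cv2.resize(np.hstack([ims[0][150:300,330:512],ims[1][60:210,200:382]]),(800,330)))
s=env.state();print(s["tcp_pos"],s["contact_force"])
E
```

```text
t: 3.95
tcp_pos: [443.4, -49.6, 331.5]
ee_rot: [-0.0, 1.0, 0.0, -0.001]
contact_force: [0.3, 0.7, -1.0]
grip_width: 42.6
grasp_force: 61.0
t: 4.95
tcp_pos: [455.9, -395.9, 330.2]
ee_rot: [-0.001, 1.0, 0.0, -0.0]
contact_force: [-0.2, 0.4, -1.7]
grip_width: 42.4
grasp_force: 61.2
t: 5.28
tcp_pos: [456.2, -397.5, 330.5]
ee_rot: [-0.0, 1.0, 0.001, -0.0]
contact_force: [0.2, -0.1, -0.8]
grip_width: 43.1
grasp_force: 61.2
[ 456.40679567 -397.35806307  330.90320398] [-1.20869736 -0.39006351 -1.05959291]
```

View pics/a2.png

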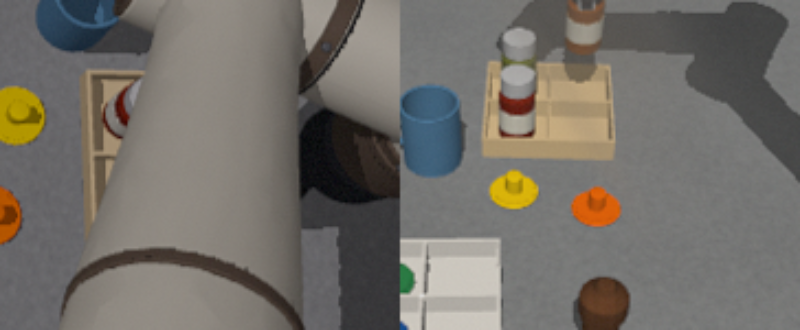

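The jar is held upright at (585,30) in the side half, above the far empty bay. I'll lower it in small steps and watch the force.

```bash
python3 -m pendant '[[0,0,0,0,0,1.5,255],[0,0,0,0,0,2,255],[0,0,0,0,0,2,255],[0,0,0,0,0,1.5,255],[0,0,0,0,0,0.7,255],[0,0,0,0,0,0.4,255],[0,0,0,0,0,0.2,255],[0,0,0,0,0,0,255]]'; python3 -m pendant '[[0,0,0,0,0,0.1,255],[0,0,0,0,0,0,255]]'
```

```text
t: 6.05
tcp_pos: [456.7, -398.3, 248.2]
ee_rot: [0.0, 1.0, 0.001, 0.0]
contact_force: [0.3, 0.3, -1.1]
grip_width: 42.5
grasp_force: 61.2
t: 6.22
tcp_pos: [456.5, -398.6, 247.6]
ee_rot: [0.0, 1.0, 0.001, 0.001]
contact_force: [-0.1, 0.1, -0.2]
grip_width: 42.7
grasp_force: 61.2
```

```bash
for i in 1 2 3; do python3 -m pendant '[[0,0,0,0,0,0.1,255],[0,0,0,0,0,0,255]]' | grep -E 'tcp|contact'; done
```

```text
tcp_pos: [456.4, -398.6, 246.1]
contact_force: [0.0, -1.0, -0.5]
tcp_pos: [456.6, -398.6, 246.0]
contact_force: [-0.6, 0.6, 4.5]
tcp_pos: [456.8, -398.7, 245.9]
contact_force: [-1.1, 1.2, 9.4]
```

```bash
python3 -m pendant '[[0,0,0,0,0,0,110],[0,0,0,0,0,0,90],[0,0,0,0,0,0,60],[0,0,0,0,0,0,60],[0,0,0,0,0,-1,60],[0,0,0,0,0,-2.5,60],[0,0,0,0,0,-3.5,60],[0,0,0,0,0,-4,60],[0,0,0,0,0,-4,60]]'
python3 - <<'E'
from vis import *
print('ok')
E
```

```text
t: 7.47
tcp_pos: [456.0, -398.4, 395.6]
ee_rot: [-0.0, 1.0, 0.001, -0.001]
contact_force: [1.1, -1.7, 0.4]
grip_width: 65.4
grasp_force: 0.0
ok
```

```bash
python3 -m pendant '[[0,0,0,0.9,-2,0,0],[0,0,0,0.9,-3,0,0],[0,0,0,0.9,-3,0,0],[0,0,0,0.9,-3,0,0],[0,0,0,0.9,-3,0,0],[0,0,0,0.9,-3,0,0],[0,0,0,0.9,-3,0,0],[0,0,0,0.9,-3,0,0],[0,0,0,0.9,-3,0,0],[0,0,0,0.9,-3,0,0],[0,0,0,0.9,-3,0,0],[0,0,0,0.9,-3,0,0]]'; python3 -m pendant '[[0,0,0,0.9,-3,0,0],[0,0,0,0.9,-3,0,0],[0,0,0,0.9,-3,0,0],[0,0,0,0.9,-3,0,0],[0,0,0,0.9,-3,0,0],[0,0,0,0.9,-3,0,0],[0,0,0,1,-3,0,0],[0,0,0,1,-3,0,0],[0,0,0,1,-3,0,0],[0,0,0,1,-3,0,0],[0,0,0,0,-2,0,0],[0,0,0,0,0,0,0]]'
python3 - <<'E'
from station import env
from vis import *
s=[env.state()["tcp_pos"]]
c=env.capture("side");W=cloud(c)
print(s,circ(pick(W,(658,271),35,88,102)))
# far bay amber check + canister
print(circ(pick(W,(456,-399),40,85,110)))
T=cloud(pickle.load(open("pics/top0.pkl","rb")));P=pick(T,(780,380),140,60,400);print(np.nanmax(P[:,2]),P[P[:,2]>60].min(0),P.max(0))
E
```

```text
t: 8.47
tcp_pos: [564.0, -46.9, 394.5]
ee_rot: [0.0, 1.0, 0.001, 0.0]
contact_force: [0.9, -0.7, -0.6]
grip_width: 85.5
grasp_force: 0.0
t: 9.47
tcp_pos: [657.3, 275.5, 392.8]
ee_rot: [-0.0, 1.0, 0.002, -0.0]
contact_force: [-0.3, -0.9, -0.1]
grip_width: 85.5
grasp_force: 0.0
[array([657.30482256, 275.53516677, 392.83585922])] [657.7, 272.7, 22.1, 94.9, 439.0]
[455.2, -398.7, 23.1, 98.1, 112.0]
147.75470977957673 [788.14039928 367.3620473   60.02389283] [894.43322647 470.18218838 147.75470978]
```

```bash
python3 -m pendant '[[0,0,0,0.1,0.2,3,0],[0,0,0,0,0,3,0],[0,0,0,0,0,3,0],[0,0,0,0,0,2.5,0],[0,0,0,0,0,2,0],[0,0,0,0,0,1.2,0],[0,0,0,0,0,0.6,0],[0,0,0,0,0,0,0],[0,0,0,0,0,0,90],[0,0,0,0,0,0,150],[0,0,0,0,0,0,255],[0,0,0,0,0,0,255]]'; python3 -m pendant '[[0,0,0,0,0,0,255],[0,0,0,0,0,0,255],[0,0,0,0,0,0,255]]'
```

```text
t: 10.52
tcp_pos: [659.0, 270.0, 242.9]
ee_rot: [-0.001, 1.0, 0.001, 0.002]
contact_force: [0.3, -0.0, -0.7]
grip_width: 42.6
grasp_force: 60.8
t: 10.77
tcp_pos: [659.0, 270.1, 242.7]
ee_rot: [-0.001, 1.0, 0.001, 0.002]
contact_force: [-0.3, 0.5, 5.2]
grip_width: 42.3
grasp_force: 61.4
```

```bash
python3 -m pendant '[[0,0,0,0,0,-1.5,255],[0,0,0,0,0,-2.5,255],[0,0,0,0,0,-3,255],[0,0,0,0,0,-3,255],[0,0,0,-0.5,1.5,-3,255],[0,0,0,-1.1,3,0,255],[0,0,0,-1.1,3,0,255],[0,0,0,-1.1,3,0,255],[0,0,0,-1.1,3,0,255],[0,0,0,-1.1,3,0,255],[0,0,0,-1.1,3,0,255],[0,0,0,-1.1,3,0,255]]'; python3 -m pendant '[[0,0,0,-1.1,3,0,255],[0,0,0,-1.1,3,0,255],[0,0,0,-1.1,3,0,255],[0,0,0,-1.1,3,0,255],[0,0,0,-1.1,3,0,255],[0,0,0,-1.1,3,0,255],[0,0,0,-1.1,3,0,255],[0,0,0,-1.1,3,0,255],[0,0,0,-1,3,0,255],[0,0,0,-1,3,0,255],[0,0,0,-1,3,0,255],[0,0,0,0,0,0,255]]';python3 -m pendant '[[0,0,0,0,0,0,255],[0,0,0,0,0,0,255]]'
```

```text
t: 11.77
tcp_pos: [575.5, 43.3, 369.8]
ee_rot: [-0.0, 1.0, 0.001, -0.001]
contact_force: [-0.5, 0.6, -1.3]
grip_width: 42.4
grasp_force: 61.1
t: 12.77
tcp_pos: [457.2, -288.9, 369.8]
ee_rot: [-0.0, 1.0, -0.002, -0.001]
contact_force: [0.0, 0.4, -1.3]
grip_width: 42.4
grasp_force: 61.2
t: 12.93
tcp_pos: [458.8, -285.4, 370.0]
ee_rot: [-0.0, 1.0, 0.0, -0.001]
contact_force: [-0.4, 0.0, -1.2]
grip_width: 42.3
grasp_force: 61.2
```

```bash
python3 -m pendant '[[0,0,0,0,1.5,0,255],[0,0,0,0,1.5,0,255],[0,0,0,0,0,2,255],[0,0,0,0,0,2.5,255],[0,0,0,0,0,2.5,255],[0,0,0,0,0,2,255],[0,0,0,0,0,1.5,255],[0,0,0,0,0,1,255],[0,0,0,0,0,0.4,255],[0,0,0,0,0,0.2,255],[0,0,0,0,0,0,255]]'; for i in 1 2; do python3 -m pendant '[[0,0,0,0,0,0.1,255],[0,0,0,0,0,0,255]]' | grep -E 'tcp|contact'; done
```

```text
t: 13.85
tcp_pos: [459.7, -315.2, 250.0]
ee_rot: [0.0, 1.0, 0.001, 0.0]
contact_force: [-0.0, -0.3, -1.9]
grip_width: 42.3
grasp_force: 61.4
tcp_pos: [459.5, -315.5, 249.6]
contact_force: [-0.6, -0.3, -1.6]
tcp_pos: [459.2, -315.6, 248.1]
contact_force: [-0.0, 0.2, -0.7]
```

```bash
for i in 1 2 ; do python3 -m pendant '[[0,0,0,0,0,0.1,255],[0,0,0,0,0,0,255]]' | grep -E 'tcp|contact'; done
```

```text
tcp_pos: [459.1, -315.5, 246.7]
contact_force: [-0.6, -0.5, -1.8]
tcp_pos: [459.3, -315.6, 246.6]
contact_force: [-2.0, 1.5, 4.1]
```

```bash
python3 -m pendant '[[0,0,0,0,0,0.05,255],[0,0,0,0,0,0,110],[0,0,0,0,0,0,90],[0,0,0,0,0,0,70],[0,0,0,0,0,0,70],[0,0,0,0,0,-1,70],[0,0,0,0,0,-2.5,70],[0,0,0,0,0,-3.5,70]]'
```

```text
t: 15.18
tcp_pos: [458.5, -315.2, 313.7]
ee_rot: [-0.001, 1.0, 0.0, -0.003]
contact_force: [1.2, -0.1, 0.9]
grip_width: 62.0
grasp_force: 0.0
```

```bash
python3 -m pendant '[[0,0,0,-0.3,-2,0,110],[0,0,0,-0.3,-3,0,110],[0,0,0,-0.3,-3,0,110],[0,0,0,-0.4,-3,0,110],[0,0,0,-0.3,-3,0,110],[0,0,0,0,0,2,110],[0,0,0,0,0,3,110],[0,0,0,0,0,2.5,110],[0,0,0,0,0,0,110],[0,0,0,0,0,0,110]]'
python3 - <<'E'
from station import env
from vis import *
c=env.capture("side");W=cloud(c)
s=env.state();print(s["tcp_pos"],s["grip_width"])
for p,b in(((456,-399),(85,110)),((459,-315),(85,110)),((543,-315),(85,110)),((442,-175),(22,36))): print(circ(pick(W,p,35,*b)))
cv2.imwrite("pics/a3.png",cv2.resize(c["pixels"][50:200,180:380,::-1],(800,600)))
E
```

```text
t: 16.02
tcp_pos: [443.2, -175.5, 240.1]
ee_rot: [0.0, 1.0, 0.001, -0.001]
contact_force: [0.1, -0.7, 1.3]
grip_width: 48.3
grasp_force: 0.0
[ 443.75319376 -175.67624851  241.24492748] 48.36442824331154
[467.1, -397.4, 17.7, 97.7, 43.0]
[461.2, -310.8, 22.1, 94.2, 62.0]
[540.8, -315.8, 23.5, 97.8, 169.0]
[441.9, -174.2, 10.9, 28.3, 47.0]
```

View pics/a3.png

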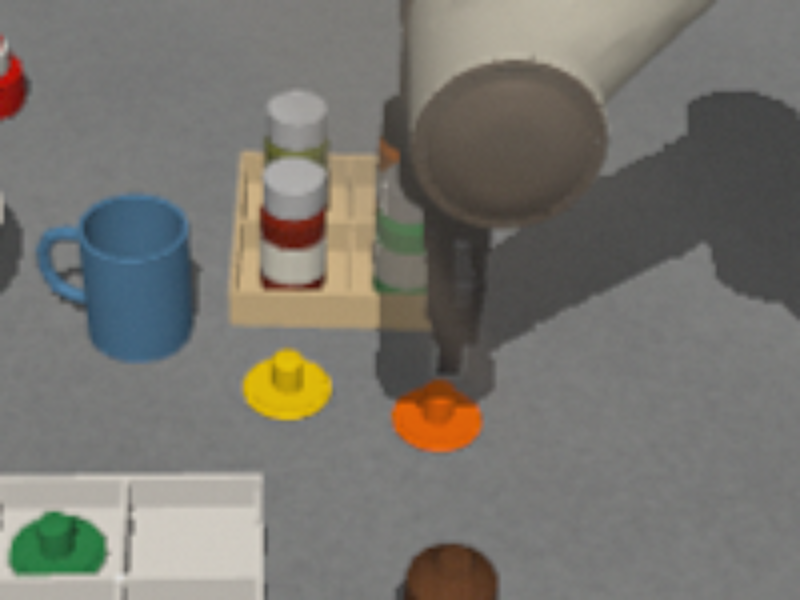

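The jars stand in their bays, and the gripper at (455,370) is over the orange knob at (438,395). I'll descend and grip.

```bash
python3 -m pendant '[[0,0,0,0,0,2.5,110],[0,0,0,0,0,2,110],[0,0,0,0,0,1,110],[0,0,0,0,0,0.4,110],[0,0,0,0,0,0,110],[0,0,0,0,0,0,150],[0,0,0,0,0,0,180],[0,0,0,0,0,0,255],[0,0,0,0,0,0,255],[0,0,0,0,0,0,255],[0,0,0,0,0,0,255]]'
```

```text
t: 16.98
tcp_pos: [443.7, -175.6, 182.8]
ee_rot: [0.0, 1.0, 0.001, 0.002]
contact_force: [-0.7, 0.2, 4.6]
grip_width: 19.9
grasp_force: 58.5
```

```bash
python3 -m pendant '[[0,0,0,0,0,-1.5,255],[0,0,0,0,0,-3,255],[0,0,0,0,0,-3.5,255],[0,0,0,1.5,-1.2,0,255],[0,0,0,2.4,-1.9,0,255],[0,0,0,2.4,-1.9,0,255],[0,0,0,2.4,-1.9,0,255],[0,0,0,2.4,-1.9,0,255],[0,0,0,2.4,-1.9,0,255],[0,0,0,2.4,-2,0,255],[0,0,0,0,0,0,255],[0,0,0,0,0,0,255]]'
python3 - <<'E'
from station import env
from vis import *
s=env.state();print(s["tcp_pos"],s["grip_width"])
c=env.capture("side");W=cloud(c)
for b in((75,92),): print(circ(pick(W,s["tcp_pos"][:2],40,*b)))
cv2.imwrite("pics/a4.png",cv2.resize(c["pixels"][120:250,160:330,::-1],(785,600)))
E
```

```text
t: 17.98
tcp_pos: [602.6, -47.2, 261.4]
ee_rot: [-0.0, 1.0, 0.001, 0.0]
contact_force: [-0.3, 0.6, -0.3]
grip_width: 20.0
grasp_force: 58.7
[602.64623093 -47.23353757 261.41225221] 20.01196999468112
[598.9, -42.3, 31.1, 83.5, 279.0]
```

View pics/a4.png

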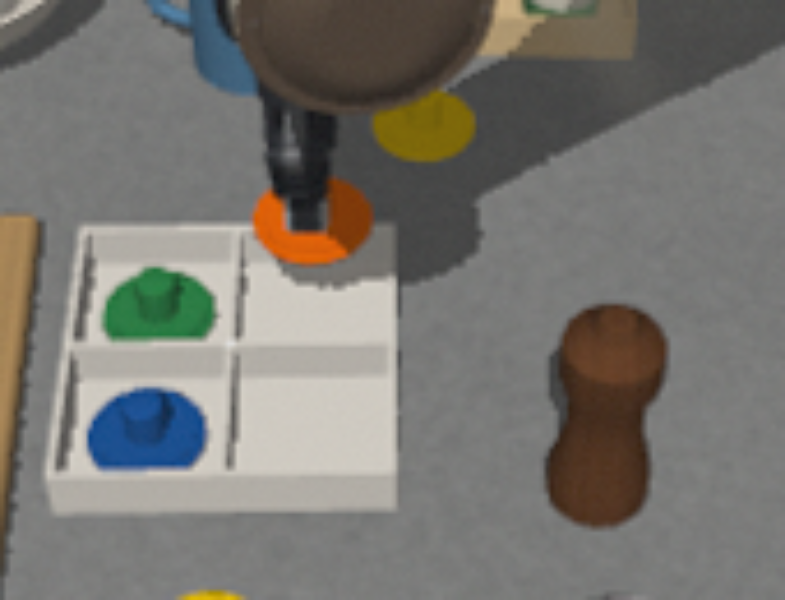

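The orange disc hangs level over the right-hand empty bay, at (312,220) in the crop. Lowering it now.

```bash
python3 -m pendant '[[0,0,0,0.2,0.1,1.5,255],[0,0,0,0,0,2.2,255],[0,0,0,0,0,1.8,255],[0,0,0,0,0,1,255],[0,0,0,0,0,0.5,255],[0,0,0,0,0,0.2,255],[0,0,0,0,0,0,255],[0,0,0,0,0,0,255]]';for i in 1 2 3; do python3 -m pendant '[[0,0,0,0,0,0.1,255],[0,0,0,0,0,0,255]]' | grep -E 'tcp|contact'; done
```

```text
t: 18.7
tcp_pos: [604.2, -49.4, 190.3]
ee_rot: [-0.0, 1.0, 0.001, 0.001]
contact_force: [-0.3, 0.3, -0.9]
grip_width: 19.9
grasp_force: 58.7
tcp_pos: [604.1, -49.3, 189.0]
contact_force: [-0.7, 0.5, 0.0]
tcp_pos: [603.9, -49.3, 187.4]
contact_force: [1.0, -0.3, -0.3]
tcp_pos: [604.0, -49.3, 186.9]
contact_force: [-1.1, 1.1, 3.6]
```

```bash
python3 -m pendant '[[0,0,0,0,0,0,175],[0,0,0,0,0,0,150],[0,0,0,0,0,0,150],[0,0,0,0,0,-1,150],[0,0,0,0,0,-2.5,150],[0,0,0,0,0,-3.5,130]]';python3 -m pendant '[[0,0,0,0.5,-2,0,110],[0,0,0,0.5,-3,0,110],[0,0,0,0.5,-3,0,110],[0,0,0,0.5,-3,0,110],[0,0,0,0.6,-3,0,110],[0,0,0,0.6,-3,0,110],[0,0,0,0.6,-3,0,110],[0,0,0,0.1,-0.9,0,110],[0,0,0,0,0,0,110],[0,0,0,0,0,0,110]]'
python3 - <<'E'
from station import env
from vis import *
c=env.capture("side");W=cloud(c)
s=env.state();print(s["tcp_pos"],s["grip_width"])
for p,b in(((643,160),(22,36)),((603,-49),(26,42)),((603,-49),(5.5,14))): print(circ(pick(W,p,34,*b)))
cv2.imwrite("pics/a5.png",cv2.resize(c["pixels"][140:300,160:330,::-1],(637,600)))
E
```

```text
t: 19.7
tcp_pos: [603.0, -49.5, 254.5]
ee_rot: [0.0, 1.0, 0.0, -0.004]
contact_force: [0.4, 0.2, -0.2]
grip_width: 41.7
grasp_force: 0.0
t: 20.53
tcp_pos: [642.4, 159.7, 256.3]
ee_rot: [0.0, 1.0, 0.001, -0.0]
contact_force: [-1.4, -1.1, 0.4]
grip_width: 48.8
grasp_force: 0.0
[642.32877713 158.89759683 256.31096645] 49.251918739046204
[641.7, 162.4, 10.7, 28.0, 70.0]
None
None
```

View pics/a5.png

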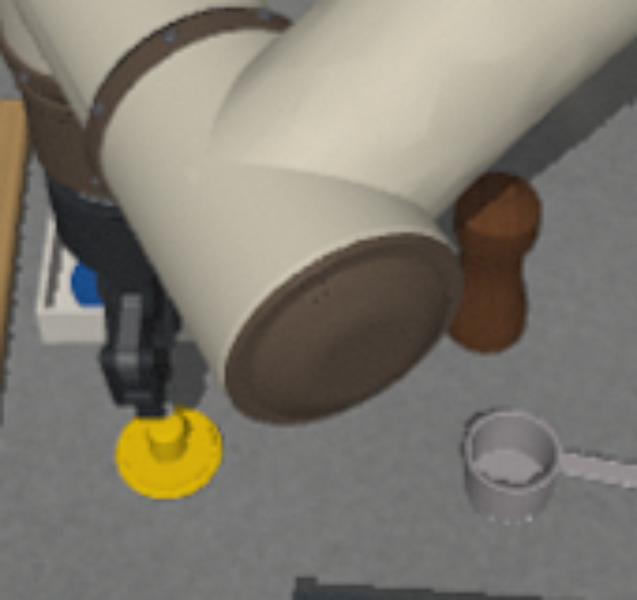

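The gripper is over the left yellow cover, knob at (165,430). The mill stands untouched. Descending.

```bash
python3 -m pendant '[[0,0,0,0,0,2.5,110],[0,0,0,0,-0.1,2.5,110],[0,0,0,0,0,1.4,110],[0,0,0,0,0,0.7,110],[0,0,0,0,0,0.3,110],[0,0,0,0,0,0,110],[0,0,0,0,0,0,150],[0,0,0,0,0,0,180],[0,0,0,0,0,0,255],[0,0,0,0,0,0,255],[0,0,0,0,0,0,255],[0,0,0,0,0,0,255]]'
```

```text
t: 21.58
tcp_pos: [643.2, 160.9, 183.9]
ee_rot: [-0.0, 1.0, 0.001, 0.001]
contact_force: [-0.5, -0.4, 5.2]
grip_width: 19.4
grasp_force: 59.2
```

```bash
python3 -m pendant '[[0,0,0,0,0,-1.5,255],[0,0,0,0,0,-3,255],[0,0,0,0,0,-3.5,255],[0,0,0,-0.7,2,0,255],[0,0,0,-0.9,2.7,0,255],[0,0,0,-0.9,2.7,0,255],[0,0,0,-0.9,2.7,0,255],[0,0,0,-0.7,2.4,0,255],[0,0,0,0,0,0,255],[0,0,0,0,0,0,255],[0,0,0,0,0,0,255]]'
python3 - <<'E'
from station import env
from vis import *
c=env.capture("side");W=cloud(c)
s=env.state();print(s["tcp_pos"],s["grip_width"])
for p,b in(((601,36),(75,95)),((603,-49),(26,42)),((603,-49),(5.5,14))): print(circ(pick(W,p,34,*b)))
cv2.imwrite("pics/a6.png",cv2.resize(c["pixels"][120:250,160:330,::-1],(785,600)))
E
```

```text
t: 22.5
tcp_pos: [602.0, 35.9, 262.3]
ee_rot: [-0.0, 1.0, 0.001, 0.0]
contact_force: [0.0, 0.2, -0.4]
grip_width: 19.7
grasp_force: 58.8
[602.14088308  36.33975849 262.2354085 ] 19.87103939297321
[600.3, 38.9, 30.8, 83.3, 322.0]
[593.1, -46.6, 6.0, 31.9, 7.0]
[602.6, -46.8, 32.3, 8.9, 54.0]
```

View pics/a6.png

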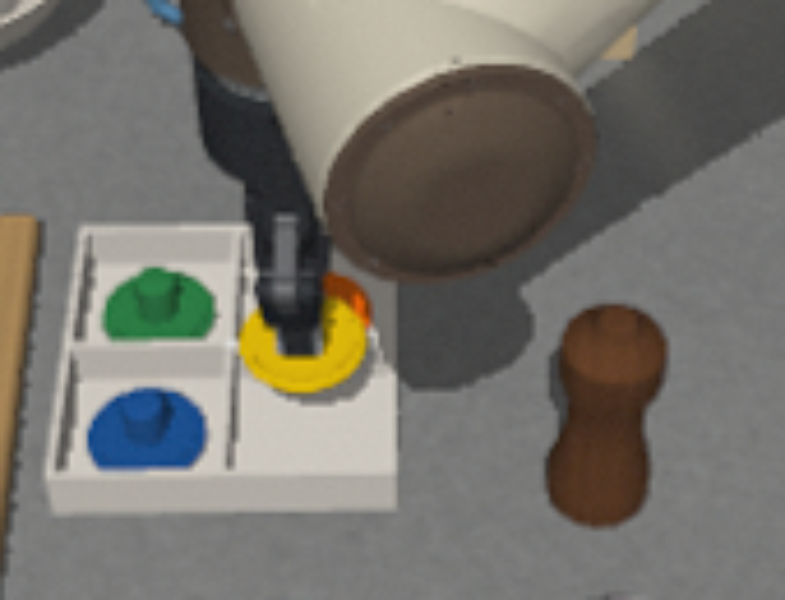

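The yellow disc, at (303,340), is over the other empty bay, and orange shows behind it in its own bay. Lowering.

```bash
python3 -m pendant '[[0,0,0,0,0,1.5,255],[0,0,0,0,0,2.2,255],[0,0,0,0,0,1.8,255],[0,0,0,0,0,1,255],[0,0,0,0,0,0.5,255],[0,0,0,0,0,0.2,255],[0,0,0,0,0,0,255],[0,0,0,0,0,0,255]]';for i in 1 2 3; do python3 -m pendant '[[0,0,0,0,0,0.1,255],[0,0,0,0,0,0,255]]' | grep -E 'tcp|contact'; done
```

```text
t: 23.22
tcp_pos: [602.3, 36.0, 191.1]
ee_rot: [-0.0, 1.0, 0.001, 0.001]
contact_force: [0.2, 0.4, 0.3]
grip_width: 19.8
grasp_force: 58.8
tcp_pos: [602.0, 35.7, 190.0]
contact_force: [0.3, -0.7, -0.4]
tcp_pos: [601.8, 35.6, 188.5]
contact_force: [-1.0, 0.1, -0.3]
tcp_pos: [601.9, 35.7, 187.9]
contact_force: [-1.2, -0.6, 4.3]
```

```bash
python3 -m pendant '[[0,0,0,0,0,0,175],[0,0,0,0,0,0,150],[0,0,0,0,0,0,150],[0,0,0,0,0,-1,150],[0,0,0,0,0,-2.5,150],[0,0,0,0,0,-3.5,130],[0,0,0,0,0,-4,0],[0,0,0,0,0,-4,0],[0,0,0,0,0,0,0]]'
python3 - <<'E'
from vis import *
from scipy.optimize import least_squares
for n in("top","side"):
    W=cloud(pickle.load(open(f"pics/{n}0.pkl","rb")))
    P=pick(W,(440,186),115,33,42)
    P=P[(P[:,1]<235)&(P[:,1]>140)]
    def f(p):
        d=P[:,:2]-p[:2]; u=np.array([np.cos(p[2]),np.sin(p[2])]); a=d@u; b=d@[-u[1],u[0]]
        ring=np.hypot(*d.T)-25.5; ring=np.sign(ring)*np.maximum(abs(ring)-1.5,0)
        h=np.maximum(abs(b)-5,0)+.2*abs(b)+np.maximum(-97-a,0)
        return np.where(a<-30,h,ring)
    best=min((least_squares(f,[x,184,-.18],loss="soft_l1") for x in(440,445,450,455)),key=lambda r:r.cost)
    p=best.x; d=P[:,:2]-p[:2]; print(n,p.round(3),len(P),best.cost,"tip",(d@[np.cos(p[2]),np.sin(p[2])]).min(), np.hypot(*d.T)[(d@[np.cos(p[2]),np.sin(p[2])])>0].max())
E
```

```text
t: 24.47
tcp_pos: [603.9, 35.9, 347.6]
ee_rot: [-0.001, 1.0, 0.002, 0.009]
contact_force: [1.4, 0.8, 1.0]
grip_width: 76.0
grasp_force: 0.0
top [ 4.49200e+02  1.78151e+02 -2.12000e-01] 320 115.33044627731549 tip -95.98144828384243 26.959957443216865
side [ 4.47092e+02  1.80693e+02 -2.18000e-01] 359 134.02160117253644 tip -95.7187460268695 27.54842351322885
```

```bash
python3 -m pendant '[[0,0,0,-2.2,-2,0,90],[0,0,0,-2.2,-2,0,90],[0,0,0,-2.2,-2,0,90],[0,0,0,-2.2,-2.1,0,90],[0,0,0,-2.2,-2.1,0,90],[0,0,0,-2.2,-2.1,0,90],[0,0,0,-2.2,-2.1,0,90],[0,0,0.108,0,0,2,90],[0,0,0.108,0,0,2.5,90],[0,0,0,0,0,2.5,90],[0,0,0,0,0,1,90],[0,0,0,0,0,0,90]]'
python3 - <<'E'
from station import env
from vis import *
c=env.capture("side");W=cloud(c); pickle.dump(c,open("pics/s7.pkl","wb"))
s=env.state();print(s["tcp_pos"],s["grip_width"],s["ee_rot"])
t=s["tcp_pos"]; P=pick(W,t[:2],60,46,140)
for a in (1,-1):
    Q=P[a*(P[:,1]-t[1])>10]
    if len(Q): print(a,len(Q),np.sort(Q[:,2])[:8].round(1),Q.mean(0).round(1), Q[Q[:,2]<Q[:,2].min()+10].mean(0).round(1))
cv2.imwrite("pics/a7.png",cv2.resize(c["pixels"][200:330,240:400,::-1],(738,600)))
E
```

```text
t: 25.47
tcp_pos: [446.8, 179.0, 255.2]
ee_rot: [0.002, 0.994, -0.107, -0.002]
contact_force: [0.3, -0.3, -0.5]
grip_width: 55.1
grasp_force: 0.0
[447.46364891 179.3992896  256.70305285] 54.77397574425964 [ 8.29009095e-04  9.94254819e-01 -1.07033772e-01 -6.63396348e-04]
1 58 [85.7 89.2 89.4 91.4 91.8 92.2 94.  94.1] [455.5 225.8 113.9] [452.3 215.6  92.3]
-1 6 [83.6 86.2 86.9 88.8 89.4 90.3] [439.2 153.7  87.5] [439.2 153.7  87.5]
```

View pics/a7.png

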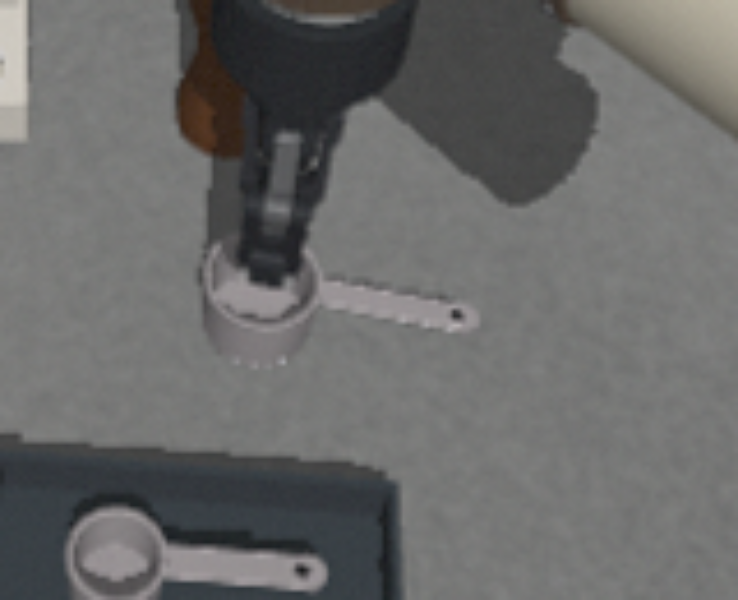

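The fingers, tips at (268,275), straddle the cup along its y axis, handle to the right. I'll grip high near the rim so the fingers stay above the tray walls.

```bash
python3 -m pendant '[[0,0,0,0,0,0,0],[0,0,0,0,0,0,0],[0,0,0,0,0,0,0],[0,0,0,0,0,2,0],[0,0,0,0,0,2,0],[0,0,0,0,0,1.2,0],[0,0,0,0,0,0.5,0],[0,0,0,0,0,0,60],[0,0,0,0,0,0,90],[0,0,0,0,0,0,255],[0,0,0,0,0,0,255],[0,0,0,0,0,0,255]]';  python3 -m pendant '[[0,0,0,0,0,0,255],[0,0,0,0,0,0,255]]'
```

```text
t: 26.52
tcp_pos: [447.9, 179.7, 202.2]
ee_rot: [-0.001, 0.994, -0.107, 0.001]
contact_force: [-2.0, -0.8, 5.9]
grip_width: 50.6
grasp_force: 61.0
t: 26.68
tcp_pos: [448.0, 179.7, 202.2]
ee_rot: [-0.001, 0.994, -0.107, 0.001]
contact_force: [-1.8, -1.0, 7.4]
grip_width: 50.8
grasp_force: 61.0
```

```bash
python3 -m pendant '[[0,0,0,0,0,-1,255],[0,0,0,0,0,-2,255],[0,0,0,0,0,-2.5,255],[0,0,0,0,0,-2.5,255],[0,0,-0.045,0,0,0,255],[0,0,-0.045,0,0,0,255],[0,0,-0.045,0,0,0,255],[0,0,0,0.6,-2,0,255],[0,0,0,0.7,-2.4,0,255],[0,0,0,0.7,-2.4,0,255],[0,0,0,0.7,-2.4,0,255],[0,0,0,0.7,-2.4,0,255]]';  python3 -m pendant '[[0,0,0,0.7,-2.4,0,255],[0,0,0,0.7,-2.4,0,255],[0,0,0,0.7,-2.4,0,255],[0,0,0,0.5,-2,0,255],[0,0,0,0,-1,0,255],[0,0,0,0,0,0,255],[0,0,0,0,0,0,255]]'
python3 - <<'E'
from station import env
from vis import *
cs=[env.capture(n) for n in("side","top")]
s=env.state();print(s["tcp_pos"],s["grip_width"],s["ee_rot"])
a=cs[0]["pixels"][250:384,200:379,::-1]; b=cs[1]["pixels"][150:284,10:189,::-1]
cv2.imwrite("pics/a8.png",cv2.resize(np.hstack([a,b]),(800,300)))
E
```

```text
t: 27.68
tcp_pos: [491.1, 293.4, 281.4]
ee_rot: [-0.001, 0.999, -0.04, 0.001]
contact_force: [0.1, -0.8, -0.4]
grip_width: 50.7
grasp_force: 62.5
t: 28.27
tcp_pos: [524.3, 391.7, 280.3]
ee_rot: [0.0, 0.999, -0.04, -0.0]
contact_force: [0.8, 0.2, -0.9]
grip_width: 50.9
grasp_force: 62.5
[524.37018448 390.88616781 280.44580502] 50.59885454764548 [ 2.67843561e-04  9.99191738e-01 -4.01955061e-02 -3.47466744e-04]
```

View pics/a8.png

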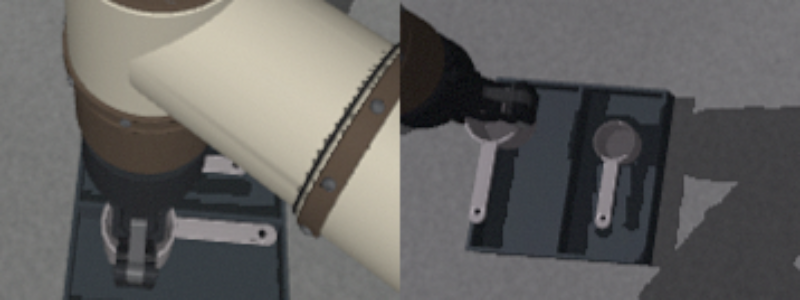

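The cup is held level, its handle parallel to the bay (side (175–275,232), top (480,140–220)). Lowering.

```bash
python3 -m pendant '[[0,0,0,0.1,-0.1,1.5,255],[0,0,0,0,0,2.2,255],[0,0,0,0,0,1.7,255],[0,0,0,0,0,1,255],[0,0,0,0,0,0.4,255],[0,0,0,0,0,0.2,255],[0,0,0,0,0,0,255],[0,0,0,0,0,0,255]]';for i in 1 2 3 4; do python3 -m pendant '[[0,0,0,0,0,0.1,255],[0,0,0,0,0,0,255]]' | grep -E 'tcp|contact'; done
```

```text
t: 29.03
tcp_pos: [526.2, 393.1, 211.4]
ee_rot: [-0.001, 0.999, -0.04, 0.001]
contact_force: [0.8, -0.6, 0.5]
grip_width: 50.8
grasp_force: 62.5
tcp_pos: [526.0, 393.1, 210.0]
contact_force: [-1.0, 0.4, -0.2]
tcp_pos: [525.9, 392.9, 208.4]
contact_force: [0.1, -0.1, -0.7]
tcp_pos: [525.8, 392.9, 207.0]
contact_force: [-0.2, -0.3, -0.7]
tcp_pos: [526.0, 393.0, 206.4]
contact_force: [0.5, 0.3, -0.5]
```

```bash
for i in 1 2; do python3 -m pendant '[[0,0,0,0,0,0.1,255],[0,0,0,0,0,0,255]]' | grep -E 'tcp|contact'; done
```

```text
tcp_pos: [526.0, 393.0, 206.3]
contact_force: [-2.3, -1.6, 5.1]
tcp_pos: [525.9, 393.0, 206.2]
contact_force: [-3.1, -1.3, 7.6]
```

```bash
python3 -m pendant '[[0,0,0,0,0,0,90],[0,0,0,0,0,0,70],[0,0,0,0,0,0,40],[0,0,0,0,0,0,40],[0,0,0,0,0,-1,40],[0,0,0,0,0,-3,40],[0,0,0,0,0,-3.5,40],[0,0,0,0,0,-3.5,40],[0,0,0,-1,3,-3,40],[0,0,0,-2,3,0,40],[0,0,0,-2,3,0,40],[0,0,0,-2,3,0,40]]'; python3 -m pendant '[[0,0,0,-2,3,0,40],[0,0,0,-2,3,0,40],[0,0,0,-2,3,0,40],[0,0,0,-0.5,3,0,40],[0,0,0,0,2,0,40],[0,0,0,0,0,0,40]]'
python3 - <<'E'
from station import env
from vis import *
for n in("top","side"):
    c=env.capture(n); pickle.dump(c,open(f"pics/{n}9.pkl","wb")); cv2.imwrite(f"pics/{n}9.png",cv2.resize(c["pixels"][:,:,::-1],(800,600)))
    W=cloud(c)
    for k,p,r,b in(("mill",(456,63),40,(118,140)),("mug",(655,-272),60,(80,96)),("amber",(456,-399),35,(85,110)),("green",(458,-315),35,(85,110)),("orange",(603,-49),25,(26,42)),("yellow",(602,36),25,(26,42))): print(n,k,circ(pick(W,p,r,*b)))
E
```

```text
t: 31.03
tcp_pos: [446.1, 278.9, 344.0]
ee_rot: [-0.001, 0.999, -0.04, 0.001]
contact_force: [-0.8, 0.2, 0.5]
grip_width: 72.1
grasp_force: 0.0
t: 31.53
tcp_pos: [369.6, 142.8, 343.6]
ee_rot: [-0.0, 0.999, -0.041, -0.0]
contact_force: [0.4, 0.9, 0.1]
grip_width: 72.1
grasp_force: 0.0
top mill [456.7, 61.4, 18.6, 122.5, 207.0]
top mug [655.1, -272.3, 42.1, 88.2, 286.0]
top amber [456.2, -402.3, 22.3, 98.9, 408.0]
top green [460.0, -315.2, 22.1, 98.9, 400.0]
top orange [603.1, -49.0, 10.8, 32.5, 74.0]
top yellow [602.4, 36.2, 11.0, 32.7, 76.0]
side mill [453.4, 66.6, 17.1, 123.3, 141.0]
side mug [650.1, -267.4, 39.4, 85.6, 205.0]
side amber [455.4, -399.8, 24.8, 97.4, 155.0]
side green [457.8, -310.5, 24.0, 98.1, 169.0]
side orange [601.0, -45.7, 10.9, 31.8, 57.0]
side yellow [600.1, 38.9, 11.0, 31.9, 65.0]
```

View pics/top9.png

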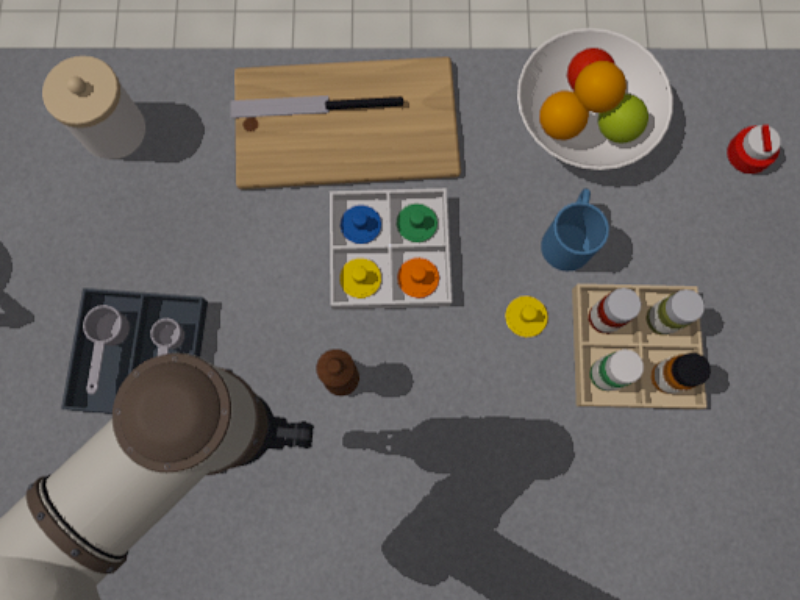

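View pics/side9.png

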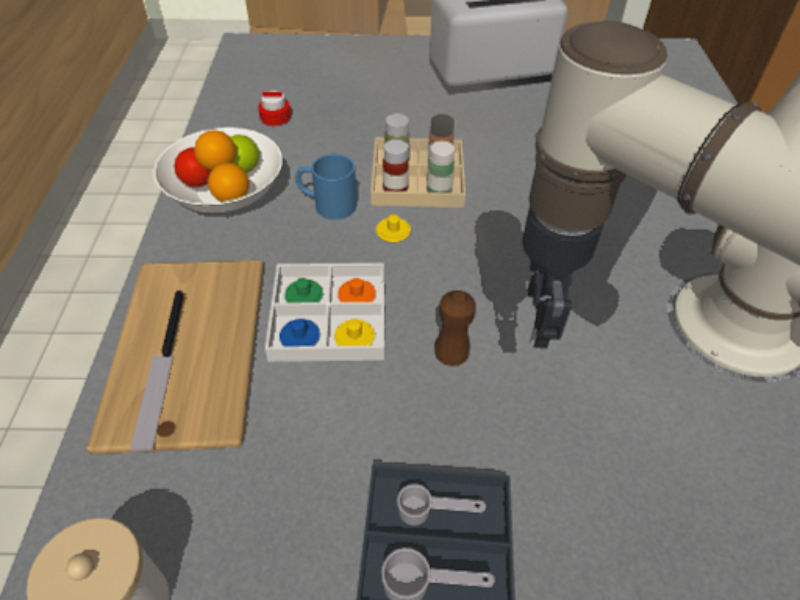

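Both views show everything placed: jars at (617,368) and (685,370), covers at (361,277) and (420,277), and the cup at (100,325) with its handle along the bay. The mug and mill have not moved and the arm is clear.

```bash
python3 -c "
from station import env
print(env.close_job())"
```

```text
the job is handed in; nothing more can be done
None
```

The job is handed in at about 32 s: both jars, both covers and the measuring cup are in their bays, and the final pictures show the mug and pepper mill where they started.

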